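# Press home the rocking lid of a colour tin

### The job

One of the four identical lids on the glass-colour tins has not been pressed home. With a fingertip, press each lid lightly near its edge until you find the one that rocks, then press that lid straight down at its middle until it sits flat and fully home, and move clear. Only press: do not pick up or lift any lid, leave the other lids home, never press harder than about 50 N, and leave the torch, jacks and paddle alone.

Things in the scene. Friction and masses are not known exactly. Their poses are not given: they have to be found in the camera images.
- rack: Grey painted steel tray, 250 x 250 mm, walls 30 mm high, fixed on the bench. In it stand four identical fixed tins (86 mm across, rim 74 mm above the bench), two by two, 116 mm apart centre to centre. Origin: centre of the tray's underside, on the bench; z up; its x axis points to the far pair of tins, its y axis to the left pair.
- lid_1: Loose flat steel push-on lid of the near left tin: a round plate 92 mm across, 4 mm thick, with a plug below it (72 mm across, 5 mm deep) that enters the tin with some mm of play. About 0.12 kg. Origin: centre of the plate's underside; the top to press lies 4 mm above it; z up. Any of the four lids may be the one not home.
- lid_2: Lid of the near right tin, same shape and origin as lid_1. A lid that is home lies flat on the rim (origin 74 mm above the bench) and does not give. One not home lies level but 3 mm higher, resting on a 14 mm wide spot at its middle.
- lid_3: Lid of the far left tin, same shape and origin as lid_1. A lid not home, pressed 28 to 40 mm off its middle with 1 to 5 N, rocks by about 0.08 rad onto the rim, its other side rising, and falls back level when let go.
- lid_4: Lid of the far right tin, same shape and origin as lid_1. A lid not home, pressed at its middle with more than about 10 to 15 N, slides down 3 mm onto the rim and stays there.
- mouth_1 (a point): Centre of the mouth of the near left tin, level with its rim, 74 mm above the bench, fixed; where the origin of lid_1 lies when home.
- mouth_2 (a point): Centre of the mouth of the near right tin, level with its rim, 74 mm above the bench, fixed; where the origin of lid_2 lies when home.
- mouth_3 (a point): Centre of the mouth of the far left tin, level with its rim, 74 mm above the bench, fixed; where the origin of lid_3 lies when home.
- mouth_4 (a point): Centre of the mouth of the far right tin, level with its rim, 74 mm above the bench, fixed; where the origin of lid_4 lies when home.
- torch: Bystander: blue gas hand torch standing upright on the bench left of the tray, 68 mm across, about 165 mm high. Origin: centre of its underside.
- jacks: Bystander: bare steel glassblower's jacks (long tongs) lying on the bench beyond the tray, 276 mm long, 60 mm wide, 16 mm thick. Origin: middle of its length, on the bench; its x axis runs along it.
- paddle: Bystander: wooden paddle lying on the bench right of the tray, 220 x 60 x 16 mm. Origin: middle of its length, on the bench; its x axis runs along it.
Mind the look-alikes: they are no part of the job. What is shaped like the lid_4 but green or orange is not meant.

How it is judged:
By the outcome, as a careful person would: the job done as asked, in the order asked, and still so for the second after the job is handed in, with the robot touching nothing.
It also fails if it takes over 51 s, if anything falls off the work surface, if the arm or the gripper's body presses on something with over 40 N, if the wrist force passes 120 N, or if a joint passes its speed limit or range.

### The arm

A 7-joint arm with a two-finger parallel gripper is mounted at the origin on the work surface. World frame = base frame: x ahead of the robot, y to its left, z up, the work surface at z = 0. Lengths are in mm, angles in rad, forces in N, time in s.
With the tool pointing down it reaches from about 425 to 1025 mm from the base axis. Payload 3.6 kg.
Tool frame: the origin (TCP) lies midway between the tips of the shut fingers; the grasp point (between the pads) lies 19 mm behind it (bot.hold_point_z is the distance from the TCP to the grasp point, in mm); z points along the fingers, y is the line along which they close (so a half turn about z gives the same grasp; the last joint's range is limited). The gripper opens to 85 mm and grips with 20 to 120 N. Pads are 22 mm wide; open, the fingers measure 114 mm over their backs; the gripper's body (76 mm by 85 mm) begins 54 mm behind the grasp point. The pads swing forward as they close: fully open they stand 13 mm farther back than shut.
Start: joints at [-1.357, 0.591, 0.048, 1.609, -0.033, 0.943, -0.034], TCP at [218.952, 691.151, 231.302] pointing down, gripper open.
Joint ranges: [-2.69, 2.69], [-0.47, 2.24], [-1.27, 1.36], [0.19, 2.51], [-1.53, 4.68], [0.08, 2.07], [-3.09, 3.09]. Speed limits (rad/s): [2.57, 2.57, 3.14, 3.14, 3.14, 3.14, 3.14].

### API

Orientations are given as a unit quaternion [x, y, z, w].
In Python, from rig import bot gives the robot as it stands. The module is installed in compiled form; this text tells all that it offers.
- The arm moves only by the tool send_rows, never from a script. Its argument "moves" is a list of rows, each a list of 7 numbers: the turn, a rotation vector about the tool's x, y, z in rad, then the shift along the tool's x, y, z in m, then the opening in per cent of the stroke, from 0 (shut) to 100 (fully open). A call has 1 to 20 rows; each row is the pose to reach, as a shift and turn from the pose commanded when the call began, along the tool's axes at that moment; what a row does not reach only later rows make up. A row lasts 1/8 s, in which the tool goes at most 62.5 mm and 10.7 degrees, less where a joint would pass 70% of its speed; a pose out of reach is approached as far as the arm can. A call with a gripper value outside its range is refused whole. The fingers move at their own pace and stop on an object; "squeeze" is the grip in N (left out, the last holds). Time passes only in rows, so rows that repeat a pose let the fingers close. It gives the time, the measured TCP pose, the force, the opening and the grip force at its end, in the units of the state.
- bot.read_state(): the state, without advancing time (a new reading comes with each control period).
- bot.get_image(name): name is "scene" or "top"; returns a dict with "pixels" (420x560x3 uint8, red, green, blue), "fx", "fy", "cx", "cy" (pixels), "camera_from_world" (4x4, takes a point from world to camera coordinates). Camera axes: x right, y down, z forward; pixel columns grow to the right and rows downward; lengths in mm; the calibration is good to about 2 mm. A picture is of the moment at which its call begins. There is no depth.
- bot.sign_off(): hands the job in; it is judged then, once.
Trained networks look in a picture, given as the dict that the camera call returned (one of the last four; its "shot" number tells which), for a name from the list of things; names that differ only in an ending like _2 or _b are one class to them, and where a whole thing is asked for, a point or a joint stands for the part that bears it (a point fixed in the world has none). Each returns a list of dicts, best first, with "confidence" (0 to 1); they miss things now and then, are a little off and sometimes report something else, mostly with a low value. They report only what shows in the picture. A call takes as long as a camera call. They do not tell look-alikes from the thing itself.
- bot.recognise(picture, name): "at" ([column, row] in pixels, amid what is visible of it).
- bot.spot_point(picture, name): "at" ([column, row] in pixels: a listed point, or the origin of a listed thing).
The state is a dict: "time": time; "qpos": joint angles; "qvel": joint speeds; "joint_torque": joint torques, N m; "tool_pos": TCP position; "tcp_rot": TCP orientation; "force": force on the tool from outside, world axes, zero at the start; "ft_torque": the same for the moment, N m; "opening": finger opening in mm; "grasp_force": force on a finger pad.
Only numpy, scipy, OpenCV 4.12 (cv2) and the standard library are available. Lean on these libraries where they do the work, as an engineer would, in place of code of your own. Each camera call takes 0.05 s, during which the arm holds its last target. There are 200 camera calls.

## Working session

There is one attempt and no reset: what is moved stays moved. The work goes in short steps, Python scripts to look and compute and a tool call to move; the robot and the scene stay as the last step left them, time stands still between calls to the robot, and variables do not carry over. Pictures are saved under pics/ and viewed, at most 10 in all, crops included, and the job is handed in when it is done.

Besides the shell and the picture viewer there is one more tool, called after "Call:" in YAML: its name, and indented under it one key for each argument. send_rows: Moves the arm, as the interface text tells. Its arguments: {"type":"object","properties":{"moves":{"type":"array"},"squeeze":{"type":"number"}},"required":["moves"]}

```bash
mkdir -p pics; cat > h.py <<'E'
from rig import bot
import numpy as np, cv2
def ray(p,uv,z):
    T=np.array(p["camera_from_world"]);R=T[:3,:3];c=-R.T@T[:3,3]
    d=R.T@np.array([(uv[0]-p["cx"])/p["fx"],(uv[1]-p["cy"])/p["fy"],1]);return c+d*(z-c[2])/d[2]
E
python3 - <<'E'
from h import *
s=bot.read_state();print(s["time"],s["tool_pos"],s["tcp_rot"],s["force"],s["opening"])
ims=[]
for n in("scene","top"):
    p=bot.get_image(n);ims.append(p["pixels"])
    cv2.imwrite(f"pics/{n}.png",p["pixels"][:,:,::-1])
    for k,z in(("lid_1",74),("mouth_1",74),("rack",0)):
        for d in bot.spot_point(p,k): print(n,k,np.round(d["at"]),round(d["confidence"],2),ray(p,d["at"],z).round(1))
E
```

```text
0.0 [218.6924865  690.35477861 230.15495618] [ 1.52761409e-01  9.88262473e-01 -1.10614034e-03 -1.13885480e-04] [0.09817716 0.54135155 0.46035176] 85.46054651891266
scene lid_1 [268. 358.] 0.94 [ 788.3 -220.6   74. ]
scene lid_1 [280. 166.] 0.89 [476.2 130.8  74. ]
scene lid_1 [291. 222.] 0.87 [609.4  26.8  74. ]
scene lid_1 [155. 240.] 0.86 [ 437.2 -201.1   74. ]
scene lid_1 [322. 189.] 0.78 [596.5 144.5  74. ]
scene lid_1 [247. 198.] 0.76 [491.8   9.8  74. ]
scene lid_1 [378. 178.] 0.55 [667.3 255.6  74. ]
scene rack [285. 214.] 0.94 [543.1  78.8   0. ]
top lid_1 [371. 143.] 0.92 [ 759.1 -184.3   74. ]
top lid_1 [175. 190.] 0.92 [634.8 304.4  74. ]
top lid_1 [365. 296.] 0.89 [ 380.5 -170.6   74. ]
top lid_1 [292. 252.] 0.82 [483.7  11.2  74. ]
top lid_1 [237. 206.] 0.67 [596.3 148.1  74. ]
top lid_1 [284. 204.] 0.62 [601.6  31.3  74. ]
top lid_1 [244. 250.] 0.59 [486.1 130.4  74. ]
top rack [266. 226.] 0.7 [548.5  79.6   0. ]
```

View pics/scene.png

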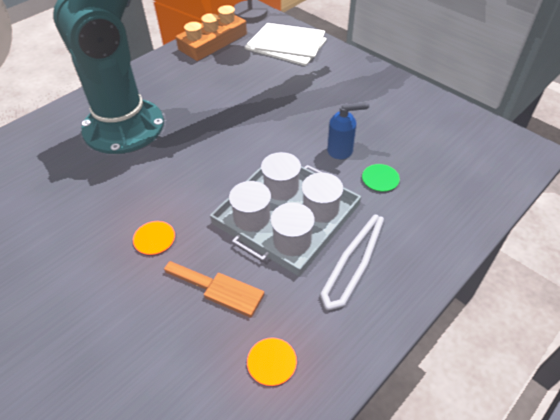

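View pics/top.png

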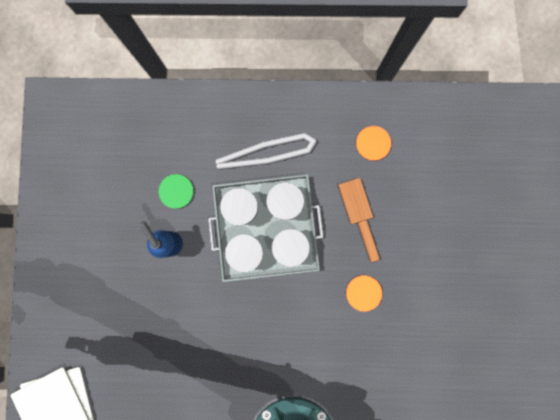

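The tray is at about (266,228) in top. The four grey lids are at about (244,253), (291,248), (239,207) and (285,201). The orange and green discs on the bench are look-alikes. Next I'll refine the lid centres with a blob fit.

```bash
python3 - <<'E'
from h import *
for n,pts in(("top",[(244,253),(291,248),(239,207),(285,201)]),("scene",[(280,166),(249,197),(322,189),(292,221)])):
    p=bot.get_image(n);g=p["pixels"].min(2)
    if n=="top":print([g[v,u] for u,v in pts],[g[v+23,u] for u,v in pts])
    m=(g>(205 if n=="top" else 205)).astype(np.uint8)
    C=[]
    for t in (190,200,210,218):
        nn,l,st,ce=cv2.connectedComponentsWithStats((g>t).astype(np.uint8))
        print(n,t,[(st[l[v,u]][2:5].tolist(),ray(p,ce[l[v,u]],78).round(1).tolist()[:2]) for u,v in pts if l[v,u]])
    T=p["pixels"]
    c=T[170:290,200:330] if n=="top" else T[140:270,205:365]
    cv2.imwrite(f"pics/c_{n}.png",cv2.resize(c[:,:,::-1],None,fx=4.5,fy=4.5,interpolation=cv2.INTER_CUBIC))
E
```

```text
[np.uint8(237), np.uint8(235), np.uint8(235), np.uint8(232)] [np.uint8(149), np.uint8(136), np.uint8(170), np.uint8(165)]
top 190 [([36, 40, 1131], [478.9, 130.8]), ([37, 39, 1123], [494.5, 15.7]), ([40, 43, 1169], [596.8, 144.1]), ([37, 40, 1123], [612.0, 29.8])]
top 200 [([36, 38, 1086], [479.6, 130.3]), ([37, 38, 1081], [494.6, 15.2]), ([36, 37, 1054], [594.9, 145.6]), ([37, 37, 1060], [610.8, 30.4])]
top 210 [([36, 37, 1055], [479.6, 130.3]), ([36, 37, 1056], [494.7, 15.3]), ([36, 36, 1025], [594.9, 145.8]), ([36, 36, 1028], [610.6, 30.7])]
top 218 [([36, 37, 1039], [479.6, 130.5]), ([35, 36, 1024], [494.9, 15.7]), ([35, 36, 1006], [594.8, 145.9]), ([36, 36, 1006], [610.5, 30.7])]
scene 190 [([41, 28, 883], [479.7, 130.3]), ([42, 32, 1036], [494.8, 15.4]), ([75, 71, 2316], [599.7, 84.1]), ([75, 71, 2316], [599.7, 84.1])]
scene 200 [([40, 28, 865], [479.7, 129.9]), ([42, 32, 1021], [494.8, 15.3]), ([43, 38, 1018], [592.9, 146.0]), ([44, 35, 1179], [607.5, 32.5])]
scene 210 [([40, 28, 854], [479.7, 130.0]), ([42, 31, 1003], [495.0, 15.0]), ([41, 37, 988], [593.3, 145.8]), ([43, 35, 1155], [607.9, 32.2])]
scene 218 [([40, 27, 844], [479.9, 129.9]), ([41, 31, 992], [494.9, 14.9]), ([41, 37, 974], [593.6, 145.7]), ([43, 34, 1143], [608.1, 32.2])]
```

View pics/c_scene.png

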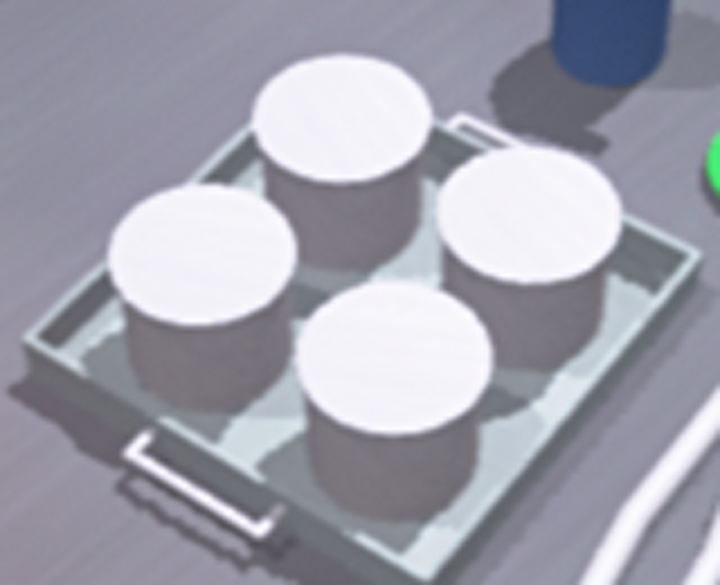

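All four lid centres agree between the two cameras to 1–2 mm:

| Lid | x (mm) | y (mm) |
|---|---|---|
| L1 | 479.7 | 130.2 |
| L2 | 494.8 | 15.3 |
| L3 | 594.7 | 145.9 |
| L4 | 610.4 | 30.9 |

I'll shut the fingers and move above L1's edge, 35 mm off its middle.

Call:
send_rows:
  moves:
    - [0,0,0,-0.028,-0.028,0.02,0]
    - [0,0,0,-0.068,-0.068,0.03,0]
    - [0,0,0,-0.108,-0.109,0.03,0]
    - [0,0,0,-0.148,-0.149,0.03,0]
    - [0,0,0,-0.188,-0.189,0.03,0]
    - [0,0,0,-0.228,-0.23,0.03,0]
    - [0,0,0,-0.268,-0.27,0.03,0]
    - [0,0,0,-0.308,-0.31,0.03,0]
    - [0,0,0,-0.348,-0.35,0.03,0]
    - [0,0,0,-0.388,-0.39,0.03,0]
    - [0,0,0,-0.42,-0.423,0.04,0]
    - [0,0,0,-0.44,-0.443,0.06,0]
    - [0,0,0,-0.453,-0.456,0.09,0]
    - [0,0,0,-0.453,-0.456,0.11,0]
    - [0,0,0,-0.453,-0.456,0.125,0]
    - [0,0,0,-0.453,-0.456,0.135,0]
    - [0,0,0,-0.453,-0.456,0.135,0]
    - [0,0,0,-0.453,-0.456,0.135,0]

```text
time: 2.75
tool_pos: [513.5, 120.1, 96.8]
tcp_rot: [0.153, 0.988, 0.0, 0.001]
force: [-0.6, 0.2, 0.8]
opening: 0.3
grasp_force: 0.0
```

Call:
send_rows:
  moves:
    - [0,0,0,0,0,0.005,0]
    - [0,0,0,0,0,0.01,0]
    - [0,0,0,0,0,0.013,0]
    - [0,0,0,0,0,0.014,0]
    - [0,0,0,0,0,0.014,0]
    - [0,0,0,0,0,0.014,0]

```text
time: 3.5
tool_pos: [513.2, 119.7, 82.4]
tcp_rot: [0.153, 0.988, 0.0, 0.0]
force: [-0.3, -0.7, -0.5]
opening: -0.2
grasp_force: 0.0
```

```bash
python3 - <<'E'
from h import *
for i in range(3):
    bot.get_image("top");s=bot.read_state();print(np.round(s["tool_pos"],2),np.round(s["force"],2))
E
```

```text
[513.22 119.64  82.41] [-0.68  0.25  0.23]
[513.19 119.66  82.42] [-0.72 -0.22  0.18]
[513.23 119.68  82.43] [0.05 0.5  0.47]
```

Call:
send_rows:
  moves:
    - [0,0,0,0,0,0.001,0]
    - [0,0,0,0,0,0.002,0]
    - [0,0,0,0,0,0.002,0]

```text
time: 4.03
tool_pos: [513.0, 119.6, 80.2]
tcp_rot: [0.153, 0.988, -0.0, -0.0]
force: [0.2, 0.4, 0.9]
opening: 0.0
grasp_force: 0.0
```

Call:
send_rows:
  moves:
    - [0,0,0,0,0,0.001,0]
    - [0,0,0,0,0,0.001,0]

```text
time: 4.28
tool_pos: [513.1, 119.6, 79.2]
tcp_rot: [0.153, 0.988, -0.0, -0.0]
force: [0.1, 0.2, -0.3]
opening: 0.1
grasp_force: 0.0
```

Call:
send_rows:
  moves:
    - [0,0,0,0,0,0.0007,0]
    - [0,0,0,0,0,0.0007,0]

```text
time: 4.53
tool_pos: [513.1, 119.6, 78.6]
tcp_rot: [0.153, 0.988, -0.0, -0.0]
force: [0.7, -0.9, -0.0]
opening: 0.0
grasp_force: 0.0
```

Call:
send_rows:
  moves:
    - [0,0,0,0,0,0.0005,0]
    - [0,0,0,0,0,0.0005,0]

```text
time: 4.78
tool_pos: [513.2, 119.7, 78.2]
tcp_rot: [0.153, 0.988, 0.0, 0.0]
force: [-0.4, 0.2, 0.2]
opening: 0.1
grasp_force: 0.2
```

Call:
send_rows:
  moves:
    - [0,0,0,0,0,0.0003,0]
    - [0,0,0,0,0,0.0003,0]

```text
time: 5.03
tool_pos: [513.2, 119.6, 78.1]
tcp_rot: [0.153, 0.988, 0.0, 0.0]
force: [-0.6, -0.2, 4.6]
opening: -0.3
grasp_force: 2.4
```

```bash
python3 - <<'E'
from h import *
F=[]
for i in range(6):
    p=bot.get_image("scene");s=bot.read_state();F.append(np.r_[s["tool_pos"],s["force"]])
print(np.mean(F,0).round(2))
cv2.imwrite("pics/l1.png",cv2.resize(p["pixels"][120:270,205:365,::-1],None,fx=4,fy=4,interpolation=cv2.INTER_CUBIC))
E
```

```text
[ 5.1315e+02  1.1965e+02  7.8090e+01 -1.1400e+00 -1.7000e-01  5.2100e+00]
```

View pics/l1.png

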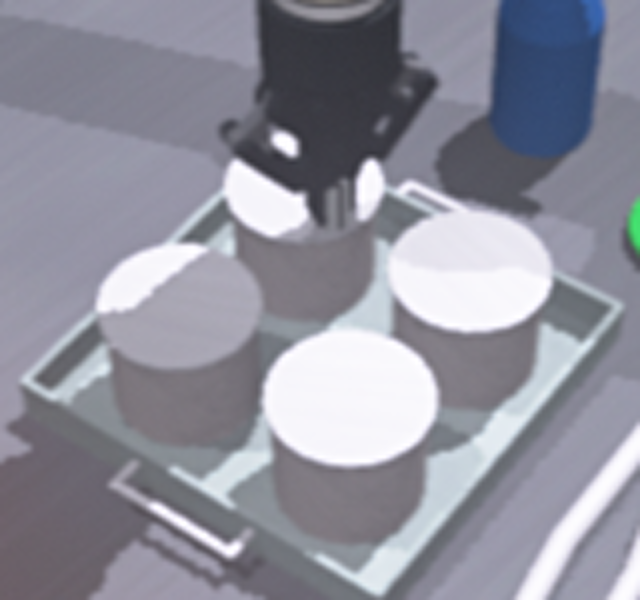

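Call:
send_rows:
  moves:
    - [0,0,0,0,0,-0.008,0]
    - [0,0,0,0,0,-0.015,0]
    - [0,0,0,-0.012,0.017,-0.018,0]
    - [0,0,0,-0.024,0.034,-0.018,0]
    - [0,0,0,-0.033,0.047,-0.018,0]
    - [0,0,0,-0.0348,0.0497,-0.015,0]
    - [0,0,0,-0.0348,0.0497,-0.01,0]
    - [0,0,0,-0.0348,0.0497,-0.006,0]
    - [0,0,0,-0.0348,0.0497,-0.005,0]
    - [0,0,0,-0.0348,0.0497,-0.004,0]
    - [0,0,0,-0.0348,0.0497,-0.003,0]
    - [0,0,0,-0.0348,0.0497,-0.002,0]
    - [0,0,0,-0.0348,0.0497,-0.0015,0]
    - [0,0,0,-0.0348,0.0497,-0.0015,0]

```text
time: 7.08
tool_pos: [561.3, 156.5, 79.3]
tcp_rot: [0.153, 0.988, -0.0, 0.0]
force: [0.5, 0.5, -0.1]
opening: -0.1
grasp_force: 0.0
```

```bash
cat > m.py <<'E'
from h import *
import sys
F=[]
for i in range(8):
    p=bot.get_image("scene");s=bot.read_state();F.append(np.r_[s["tool_pos"],s["force"]])
print(np.mean(F,0).round(2),s["time"])
cv2.imwrite(f"pics/{sys.argv[1]}.png",cv2.resize(p["pixels"][120:270,205:365,::-1],None,fx=4,fy=4,interpolation=cv2.INTER_CUBIC))
E
python3 m.py l3a
```

```text
[ 5.6132e+02  1.5654e+02  7.9350e+01  1.4000e-01  0.0000e+00 -6.0000e-02] 7.475
```

Call:
send_rows:
  moves:
    - [0,0,0,0,0,0.0005,0]
    - [0,0,0,0,0,0.001,0]
    - [0,0,0,0,0,0.0012,0]
    - [0,0,0,0,0,0.0015,0]
    - [0,0,0,0,0,0.0015,0]

```text
time: 8.1
tool_pos: [561.3, 156.5, 78.1]
tcp_rot: [0.153, 0.988, 0.0, 0.0]
force: [-0.4, 0.0, 4.8]
opening: -0.0
grasp_force: 2.3
```

```bash
python3 m.py l3b
```

```text
[ 5.6127e+02  1.5651e+02  7.8120e+01 -1.5900e+00 -1.4000e-01  5.1800e+00] 8.5
```

L1 and L3 both first touch at about 78.1, with a stiff onset and no force above that height, so both are home. Next is L4.

Call:
send_rows:
  moves:
    - [0,0,0,0,0,-0.008,0]
    - [0,0,0,0,0,-0.015,0]
    - [0,0,0,-0.012,-0.025,-0.018,0]
    - [0,0,0,-0.024,-0.05,-0.018,0]
    - [0,0,0,-0.036,-0.075,-0.018,0]
    - [0,0,0,-0.046,-0.096,-0.018,0]
    - [0,0,0,-0.0497,-0.1049,-0.015,0]
    - [0,0,0,-0.0497,-0.1049,-0.01,0]
    - [0,0,0,-0.0497,-0.1049,-0.006,0]
    - [0,0,0,-0.0497,-0.1049,-0.005,0]
    - [0,0,0,-0.0497,-0.1049,-0.004,0]
    - [0,0,0,-0.0497,-0.1049,-0.003,0]
    - [0,0,0,-0.0497,-0.1049,-0.002,0]
    - [0,0,0,-0.0497,-0.1049,-0.0015,0]
    - [0,0,0,-0.0497,-0.1049,-0.0015,0]

```text
time: 10.38
tool_pos: [576.9, 41.6, 79.4]
tcp_rot: [0.153, 0.988, 0.0, -0.0]
force: [-0.3, 0.5, 0.4]
opening: 0.1
grasp_force: 0.5
```

```bash
python3 m.py l4a
```

```text
[576.89  41.58  79.35  -0.94   0.7    0.99] 10.775
```

View pics/l4a.png

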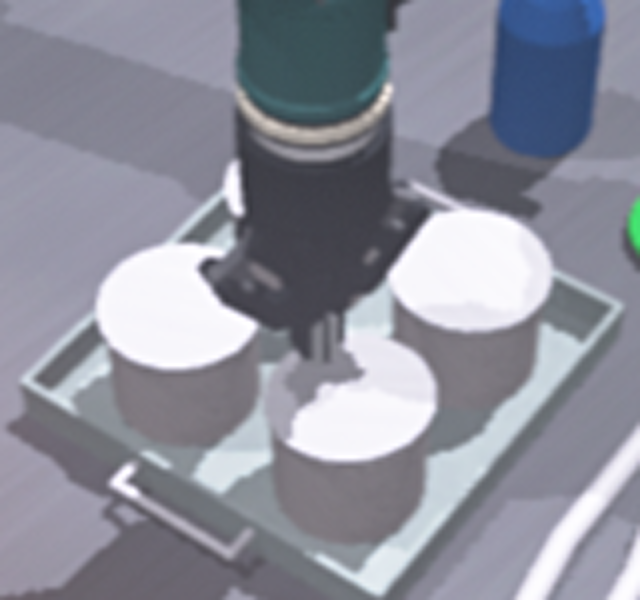

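L4 shows about 1 N at 79.35, where the other two gave nothing, and its far edge looks lifted, so it is rocking. I'll press slightly further to bring it fully onto the rim, staying under 5 N.

Call:
send_rows:
  moves:
    - [0,0,0,0,0,0.0002,0]
    - [0,0,0,0,0,0.0002,0]
    - [0,0,0,0,0,0.0002,0]

```text
time: 11.15
tool_pos: [576.9, 41.6, 79.2]
tcp_rot: [0.153, 0.988, 0.0, -0.0]
force: [-1.6, 0.8, 3.2]
opening: 0.1
grasp_force: 1.4
```

```bash
python3 m.py l4b
```

```text
[576.92  41.63  79.17  -1.39   1.14   3.39] 11.55
```

It reached the rim at 79.15 with a stiff onset (3.4 N), so L4 is the loose one. I'll release it and move over its middle.

Call:
send_rows:
  moves:
    - [0,0,0,0,0,-0.003,0]
    - [0,0,0,0,0,-0.01,0]
    - [0,0,0,0,0,-0.018,0]
    - [0,0,0,-0.012,0,-0.018,0]
    - [0,0,0,-0.024,0,-0.018,0]
    - [0,0,0,-0.032,0,-0.018,0]
    - [0,0,0,-0.0344,0,-0.014,0]
    - [0,0,0,-0.0344,0,-0.008,0]
    - [0,0,0,-0.0344,0,-0.004,0]
    - [0,0,0,-0.0344,0,-0.003,0]
    - [0,0,0,-0.0344,0,-0.003,0]

```text
time: 12.92
tool_pos: [609.6, 31.2, 82.0]
tcp_rot: [0.153, 0.988, -0.0, -0.0]
force: [-0.6, 0.6, 0.5]
opening: -0.0
grasp_force: 0.0
```

Call:
send_rows:
  moves:
    - [0,0,0,0,0,0.0005,0]
    - [0,0,0,0,0,0.001,0]
    - [0,0,0,0,0,0.0013,0]
    - [0,0,0,0,0,0.0016,0]
    - [0,0,0,0,0,0.0016,0]

```text
time: 13.55
tool_pos: [609.9, 31.1, 81.1]
tcp_rot: [0.153, 0.988, 0.0, 0.0]
force: [-1.6, 0.0, 4.8]
opening: 0.3
grasp_force: 2.5
```

Call:
send_rows:
  moves:
    - [0,0,0,0,0,0.0003,0]
    - [0,0,0,0,0,0.0006,0]
    - [0,0,0,0,0,0.0009,0]
    - [0,0,0,0,0,0.0012,0]
    - [0,0,0,0,0,0.0012,0]

```text
time: 14.18
tool_pos: [609.9, 31.2, 80.4]
tcp_rot: [0.153, 0.988, 0.0, 0.0]
force: [-1.7, 0.7, 8.1]
opening: 0.1
grasp_force: 4.1
```

Call:
send_rows:
  moves:
    - [0,0,0,0,0,0.0003,0]
    - [0,0,0,0,0,0.0006,0]
    - [0,0,0,0,0,0.0009,0]
    - [0,0,0,0,0,0.0012,0]
    - [0,0,0,0,0,0.0015,0]
    - [0,0,0,0,0,0.0015,0]
    - [0,0,0,0,0,0.0015,0]

```text
time: 15.05
tool_pos: [609.9, 31.2, 78.9]
tcp_rot: [0.153, 0.988, 0.0, 0.0]
force: [-3.0, 0.1, 7.7]
opening: 0.0
grasp_force: 4.1
```

Call:
send_rows:
  moves:
    - [0,0,0,0,0,0.0003,0]
    - [0,0,0,0,0,0.0006,0]
    - [0,0,0,0,0,0.0009,0]
    - [0,0,0,0,0,0.0012,0]
    - [0,0,0,0,0,0.0012,0]
    - [0,0,0,0,0,0.0012,0]

```text
time: 15.8
tool_pos: [609.9, 31.1, 78.1]
tcp_rot: [0.153, 0.988, 0.0, 0.0]
force: [-2.5, -0.0, 11.3]
opening: -0.1
grasp_force: 5.5
```

Call:
send_rows:
  moves:
    - [0,0,0,0,0,0.0004,0]
    - [0,0,0,0,0,0.0008,0]
    - [0,0,0,0,0,0.001,0]
    - [0,0,0,0,0,0.001,0]

```text
time: 16.3
tool_pos: [609.9, 31.1, 78.1]
tcp_rot: [0.153, 0.988, 0.0, 0.0]
force: [-4.8, 0.7, 17.3]
opening: 0.1
grasp_force: 8.7
```

The tip stops at 78.1, home height, and stays there at 17 N. I'll lift clear and take a look.

Call:
send_rows:
  moves:
    - [0,0,0,0,0,-0.002,0]
    - [0,0,0,0,0,-0.006,0]
    - [0,0,0,0,0,-0.02,0]
    - [0,0,0,0,0,-0.05,0]
    - [0,0,0,0,0,-0.09,0]
    - [0,0,0,0,0,-0.13,0]
    - [0,0,0,0,0,-0.165,0]
    - [0,0,0,0.03,-0.02,-0.175,0]
    - [0,0,0,0.06,-0.05,-0.175,0]
    - [0,0,0,0.08,-0.09,-0.175,0]
    - [0,0,0,0.08,-0.13,-0.175,0]
    - [0,0,0,0.08,-0.17,-0.175,0]
    - [0,0,0,0.08,-0.21,-0.175,0]
    - [0,0,0,0.08,-0.25,-0.175,0]
    - [0,0,0,0.08,-0.28,-0.175,0]
    - [0,0,0,0.08,-0.3,-0.175,0]
    - [0,0,0,0.08,-0.3,-0.175,0]
    - [0,0,0,0.08,-0.3,-0.175,0]

```text
time: 18.55
tool_pos: [443.3, -229.7, 250.8]
tcp_rot: [0.152, 0.988, 0.0, 0.0]
force: [0.5, 0.2, 0.4]
opening: -0.2
grasp_force: 0.0
```

```bash
python3 m.py end; python3 - <<'E'
from h import *
p=bot.get_image("top");cv2.imwrite("pics/endtop.png",p["pixels"][:,:,::-1])
E
```

```text
[ 4.4329e+02 -2.2978e+02  2.5065e+02  2.0000e-01 -2.0000e-02  2.5000e-01] 18.95
```

View pics/end.png

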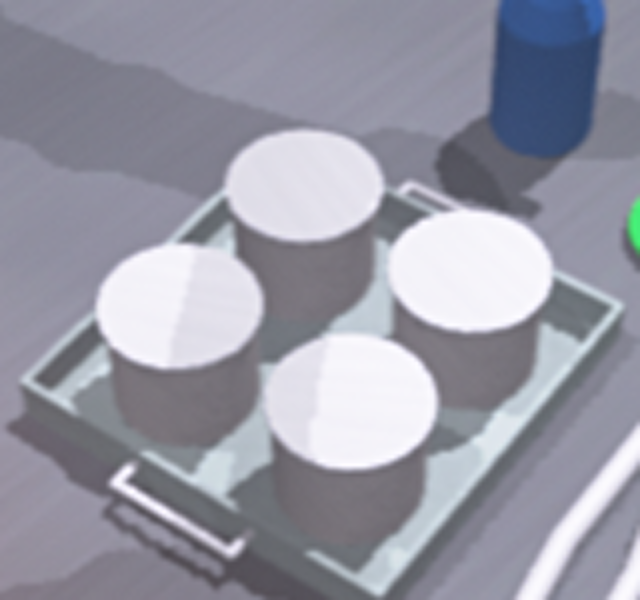

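View pics/endtop.png

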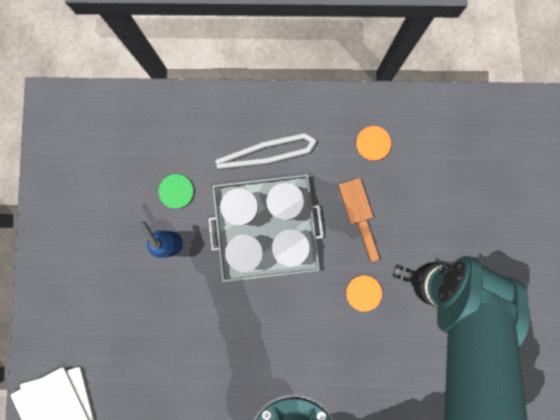

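All four lids lie flat. L4's disc now spans rows 335–470, against 330–465 before, so it sits lower. The torch, jacks and paddle haven't moved, and the arm is clear at about (430,280) in top.

```bash
python3 -c "
from rig import bot
print(bot.sign_off())"
```

```text
the job is handed in; nothing more can be done
None
```

Lid_4 (far right tin) was the one that rocked; I pressed it home at its middle (about 17 N at most in the readings) and handed the job in with the arm clear; lid_1 and lid_3 tested home, and I did not press lid_2 because the loose lid was already found.

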